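Roll a bar blank into the V-block

ROBOT

A 7-joint arm with a two-finger parallel gripper is mounted at the origin on the work surface. World frame = base frame: x ahead of the robot, y to its left, z up, the work surface at z = 0. Lengths are in m, angles in rad, forces in N, time in s.
With the tool pointing down it reaches from about 0.4 to 0.75 m from the base axis. Payload 19.5 kg.
Tool frame: the origin (TCP) lies at the very end of the fingers, on their centre line; the grasp point (between the pads) lies 19 mm behind it; z points along the fingers, y is the line along which they close (so a half turn about z gives the same grasp; the last joint's range is limited). The gripper opens to 85 mm and grips with 20 to 120 N. Pads are 22 mm wide; open, the fingers measure 114 mm over their backs; the gripper's body (76 mm by 85 mm) begins 54 mm behind the grasp point. The pads swing forward as they close: fully open they stand 13 mm farther back than shut.
Start: joints at [-1.163, 0.707, -0.028, 1.485, 0.022, 0.951, -0.075], TCP at [0.25, 0.518, 0.231] pointing down, gripper open.
Joint ranges: [-2.71, 2.71], [-0.32, 2.16], [-1.57, 1.52], [0, 2.45], [-1.46, 4.6], [0, 2.02], [-2.83, 2.83]. Speed limits (rad/s): [1.89, 1.89, 2.57, 2.57, 3.01, 3.01, 3.01].

INTERFACE

Orientations are given as a unit quaternion [w, x, y, z].
In Python, from workcell import robot gives the robot as it stands. The module is installed in compiled form; this text tells all that it offers.
- The arm moves only by the tool apply_moves, never from a script. Its argument "increments" is a list of rows, each an object of numbers: "tx", "ty", "tz": the shift along the tool's x, y, z in cm; "spin": the turn about the tool's z in rad; "gripper": the finger opening in cm, from 0 to 8.54. In form: [{"tx": .., "ty": .., "tz": .., "spin": .., "gripper": ..}, ...]. A call has 1 to 12 rows; each row shifts and turns the commanded pose from where the row before left it, along the tool's axes as they then stand; what a row does not reach is not made up. A row lasts 1/8 s, in which the tool goes at most 62.5 mm and 10.7 degrees, less where a joint would pass 70% of its speed; a pose out of reach is approached as far as the arm can. A call is refused whole if a number of a shift passes 6.25 or a number of a turn 0.188, either way. A call with a gripper value outside its range is refused whole. The fingers move at their own pace and stop on an object; "newtons" is the grip in N (left out, the last holds). Time passes only in rows, so rows that do not move let the fingers close. It gives the time, the measured TCP pose, the force, the opening and the grip force at its end, in the units of the state.
- robot.sense(): the state, without advancing time (a new reading comes with each control period).
- robot.capture(name): name is "scene" or "top"; returns a dict with "pixels" (420x560x3 uint8, blue, green, red), "fov_y" (degrees; the focal length in pixels is half the picture's height over the tangent of half this angle, whatever the lens; pixels are square), "cx", "cy" (the principal point, pixels), "dist_coeffs" ([k1, k2, p1, p2, k3] as OpenCV has them; the pictures are not rectified), "R" (3x3) and "t" (3): a world point X has camera coordinates R X + t. Camera axes: x right, y down, z forward; pixel columns grow to the right and rows downward; lengths in m; the calibration is good to about 2 mm. A picture is of the moment at which its call begins. There is no depth.
- robot.job_done(): hands the job in; it is judged then, once.
The state is a dict: "time_s": time; "joint_pos": joint angles; "dq": joint speeds; "effort": joint torques, N m; "tool_pos": TCP position; "ee_rot": TCP orientation; "wrist_force": force on the tool from outside, world axes, zero at the start; "torque": the same for the moment, N m; "finger_gap": opening from 0.0 (shut) to 1.0 (fully open); "gripper_force": force on a finger pad.
Only numpy, scipy, OpenCV 4.12 (cv2) and the standard library are available. Lean on these libraries where they do the work, as an engineer would, in place of code of your own. Each camera call takes 0.05 s, during which the arm holds its last target. There are 200 camera calls.

TASK

Roll the long aluminium bar along the plank, pushing it by its side with the fingers, until it drops into the V-block; then push its free end so that it slides along the V until it is fully home against the end stop. Do not grip it or pick it up, and leave everything else where it is.

Things in the scene. Friction and masses are not known exactly. Their poses are not given: they have to be found in the camera images.
- bar: The bar to load: plain round aluminium, 36 mm diameter, 120 mm long, about 0.33 kg, lying on the plank within 0.22 rad of the V's direction. Origin at its middle, on its axis; x runs along it, y and z turn as it rolls. Its axis is at z = 0.057 on the plank. Let go of, it rolls on only a few mm; in the V it slides easily. Rolled straight across it drops into the V 20 to 45 mm short of the stop.
- jig: Drilling jig, fixed: a base board with a steel V-block and, beside it, a wooden loading plank; both tops are level, 39 mm above the table. Origin at table level under the middle of the V-block; x runs along the V towards the end stop, y from the V to the plank, z up. V-block x -75 to +75, y -25 to +25 mm.
- v_seat (a point): The middle of the V's length, at the height of the bar's axis when it is seated (z = 0.0465, 7.5 mm above the V-block's top). Axes as the jig's. The V is 90 degrees, 36 mm wide, 18 mm deep: the lip on the plank's side is 18 mm from here along +y. The bar fully home has its middle 15 mm from here along +x, on the V's axis.
- stop_face (a point): The middle of the end stop's face, where the end of the bar comes to rest; axes as the jig's. The stop is an upright dark steel plate across the +x end of the V, 50 mm wide, 6 mm thick, rising 18 mm above the V-block's top. The other end of the V is open.
- plank_top (a point): The middle of the plank's top; axes as the jig's. The plank is 330 mm long (x) and 190 mm across (y); its edge meets the V-block's flat land, level with it.
- paint_jar: Small paint jar, 32 mm in diameter, 42 mm tall, standing on the plank near its +x end, clear of the bar's way. Origin at the centre of its underside. Not to be disturbed.
- offcut: Short offcut of the same bar, 36 mm in diameter, 34 mm tall, standing on its end on the plank near its +x end, clear of the bar's way. Origin at the centre of its underside. Not to be disturbed.
- square: Small steel try square, 45 by 66 mm, 10 mm thick, lying flat on the plank at its -x end. Origin at the middle of the underside of its stock (which runs along its x). Not to be disturbed.
- mug: White mug, 82 mm in diameter, 95 mm tall, on the table beyond the V-block's side of the jig. Origin at the centre of its underside. Not to be disturbed.
- glue_pot: White glue pot with a yellow band, 68 mm in diameter, 75 mm tall, on the table on the same side as the mug. Origin at the centre of its underside. Not to be disturbed.
- glue_gun: Blue hot-glue gun lying on its side, about 160 by 125 mm, 30 mm thick, on the table beyond the plank's side of the jig. Origin under the middle of its barrel. Not to be disturbed.
- cottage: Model brick cottage, about 90 mm square and 90 mm tall, on the table beyond the plank's side of the jig. Origin at the centre of its underside. Not to be disturbed.
Not all that is in view belongs to the job. There is more than one size of the bar; the job needs the largest.

How it is judged:
On the way, in this order (a step that is already met when the one before it is completed fails the run):
1. the bar rolls along the plank (turning about its axis faster than 0.35 rad/s for 0.3 s, still more than 20 mm from the V's lip) (angular speed of bar above 0.35 rad/s and y of bar in the frame of jig above 0.038 m), for 0.3 s.
2. the bar lies down in the V of the V-block (height (world z) of bar between 0.043 and 0.0495 m and y of bar in the frame of jig between -0.004 and 0.004 m and angle between the x axis of bar and the x axis of jig, either way round below 0.05 rad), for 0.2 s.
At the end, for the whole second after the job is handed in: The bar lies at rest, seated in the V along its whole length (axis within 4 mm of the V's middle, within 0.05 rad of its direction), its end within 2.5 mm of the end stop (all of step 2 and x of bar in the frame of jig between 0.0125 and 0.018 m and linear speed of bar below 0.01 m/s and angular speed of bar below 0.1 rad/s); the robot touches nothing.
It fails at once if the bar is lifted: its middle rises more than 10 mm above the height it has when lying on the plank (height (world z) of bar above 0.067 m).
It fails at once if the bar is gripped: it is held between the fingers with more than 12 N (contact force between the fingers and bar above 12 N and x of the grasp point in the frame of bar between -0.06 and 0.06 m and y of the grasp point in the frame of bar between -0.02 and 0.02 m and z of the grasp point in the frame of bar between -0.02 and 0.02 m).
It fails at once if one of the things standing on the plank (jar, offcut, square) is moved more than 15 mm (distance of any of paint_jar, offcut, square from where it was at the start of the episode above 0.015 m).
It fails at once if one of the things on the table (mug, glue pot, glue gun, cottage) is moved more than 15 mm (distance of any of mug, glue_pot, glue_gun, cottage from where it was at the start of the episode above 0.015 m).
It also fails if it takes over 48 s, if anything falls off the work surface, if the arm or the gripper's body presses on something with over 40 N, if the wrist force passes 120 N, or if a joint passes its speed limit or range.

## Working session

There is one attempt and no reset: what is moved stays moved. The work goes in short steps, Python scripts to look and compute and a tool call to move; the robot and the scene stay as the last step left them, time stands still between calls to the robot, and variables do not carry over. Pictures are saved under pics/ and viewed, at most 10 in all, crops included, and the job is handed in when it is done.

Besides the shell and the picture viewer there is one more tool, called in YAML: its name, and indented under it one key for each argument. apply_moves: Moves the arm, as the interface text tells. Its arguments: {"type":"object","properties":{"increments":{"type":"array","items":{"type":"object","properties":{"tx":{"type":"number"},"ty":{"type":"number"},"tz":{"type":"number"},"spin":{"type":"number"},"gripper":{"type":"number"}}}},"newtons":{"type":"number"}},"required":["increments"]}

```bash
mkdir -p pics
cat > h.py <<'E'
import numpy as np, cv2
from workcell import robot
def cal(c):
    f=210/np.tan(np.radians(c["fov_y"])/2)
    return np.array([[f,0,c["cx"]],[0,f,c["cy"]],[0,0,1]]),np.array(c["dist_coeffs"]),np.array(c["R"]),np.array(c["t"])
def ray(c,px,z):
    K,d,R,t=cal(c)
    u=cv2.undistortPoints(np.array(px,float).reshape(-1,1,2),K,d).reshape(-1,2)
    D=np.c_[u,np.ones(len(u))]@R; o=-R.T@t
    return o+D*((z-o[2])/D[:,2])[:,None]
def proj(c,X):
    K,d,R,t=cal(c)
    return cv2.projectPoints(np.array(X,float).reshape(-1,1,3),cv2.Rodrigues(R)[0],t,K,d)[0].reshape(-1,2)
E
python3 - <<'E'
from h import *
for n in("scene","top"):
    c=robot.capture(n); cv2.imwrite(f"pics/{n}0.png",cv2.resize(c["pixels"],(784,588)))
    print(n,c["fov_y"],-np.array(c["R"]).T@c["t"],np.array(c["R"]).round(2).tolist())
s=robot.sense();print(s["time_s"],s["tool_pos"],s["ee_rot"],s["wrist_force"])
E
```

```text
scene 46.49277607693399 [1.33208329 0.11961436 0.98014481] [[-0.17, 0.99, -0.01], [0.76, 0.12, -0.64], [-0.63, -0.11, -0.77]]
top 42.83437856086507 [0.31824535 0.00574108 1.63923705] [[-0.02, -1.0, 0.0], [-0.99, 0.02, -0.16], [0.16, -0.0, -0.99]]
0.1 [0.24992634 0.51758918 0.23088273] [-8.26557839e-05  2.23042119e-01  9.74808686e-01 -4.82212760e-04] [ 0.68464645 -0.07420091  1.04195371]
```

View pics/scene0.png

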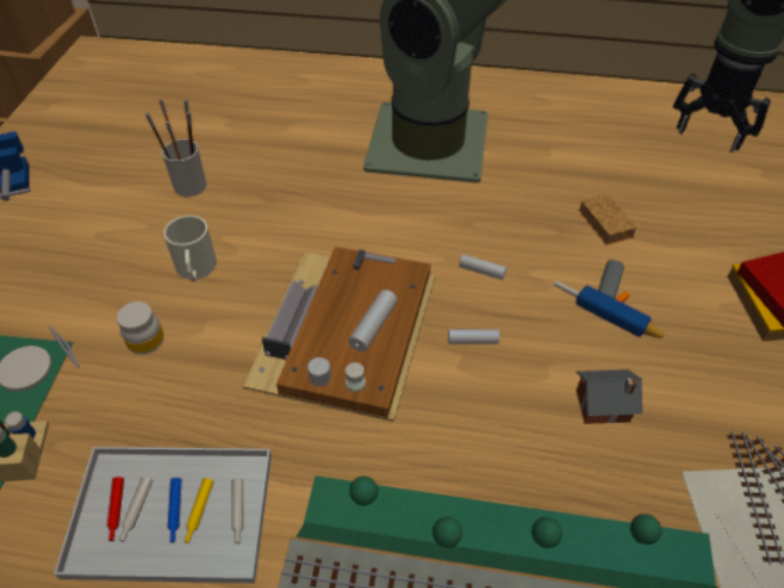

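View pics/top0.png

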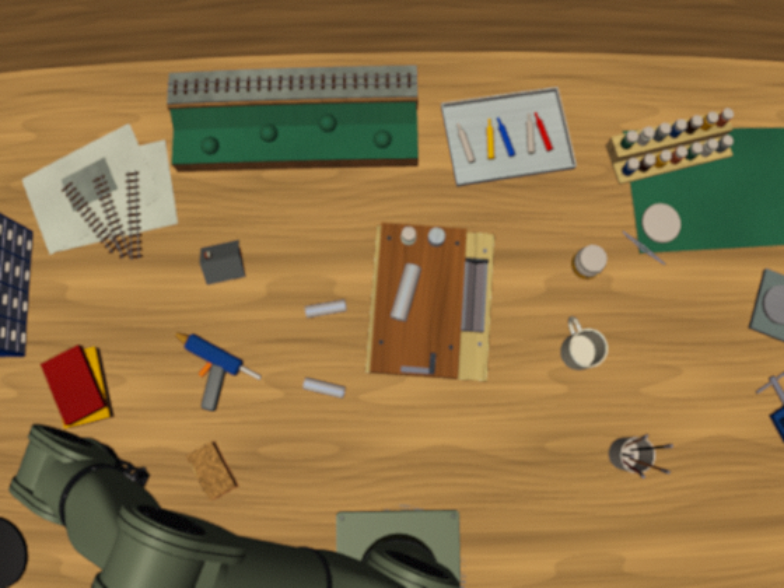

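The scene view shows the bar at (373,320) on the plank, the V at (290,315) and the stop plate at (277,345). In the top view (784 px wide) the bar is at (405,292), the V-block at (475,297), the stop at (476,261), the jar at (409,235), the offcut at (437,236) and the square at (420,365). Jig x therefore points along about +x in the world.

```bash
cat > m.py <<'E'
from h import *
def masks(c,roi):
    im=c["pixels"]; h=cv2.cvtColor(im,cv2.COLOR_BGR2HSV); x0,y0,x1,y1=roi
    R=np.zeros(im.shape[:2],np.uint8); R[y0:y1,x0:x1]=255
    grey=cv2.inRange(h,(0,0,40),(179,75,255))&R
    return grey
def blobs(m,amin=60):
    cs,_=cv2.findContours(m,cv2.RETR_EXTERNAL,cv2.CHAIN_APPROX_NONE)
    return [k for k in cs if cv2.contourArea(k)>amin]
E
python3 - <<'E'
from m import *
T=[]
for n,roi in(("top",(255,152,360,278)),("scene",(170,170,315,300))):
    c=robot.capture(n); g=masks(c,roi); im=c["pixels"].copy()
    for k in blobs(g):
        r=cv2.minAreaRect(k); b=cv2.boxPoints(r)
        print(n,np.round(r[0],1),np.round(r[1],1),round(r[2],1),cv2.contourArea(k),"z.057->",ray(c,[r[0]],.057).round(4)[0][:2],"z.039",ray(c,[r[0]],.039).round(4)[0][:2])
        print('   ',ray(c,b,.039)[:,:2].round(3).tolist())
    cv2.drawContours(im,blobs(g),-1,(0,0,255),1)
    x0,y0,x1,y1=roi; T.append(cv2.resize(im[y0:y1,x0:x1],None,fx=4 if n=="top" else 2.6,fy=4 if n=="top" else 2.6))
H=max(t.shape[0] for t in T)
cv2.imwrite("pics/z.png",np.hstack([cv2.copyMakeBorder(t,0,H-t.shape[0],0,0,0) for t in T]))
c=robot.capture("top");h=cv2.cvtColor(c["pixels"],cv2.COLOR_BGR2HSV)
print(h[190:262:8,300].tolist(),h[230,320:352:3].tolist())
E
```

```text
top [298. 259.] [24. 14.] 0.0 97.5 z.057-> [ 0.4423 -0.0462] z.039 [ 0.4437 -0.0468]
    [[0.423, -0.01], [0.465, -0.011], [0.464, -0.083], [0.422, -0.082]]
top [289.5 208.3] [11.5 40.9] 16.9 407.0 z.057-> [ 0.5949 -0.0237] z.039 [ 0.5981 -0.024 ]
    [[0.544, 0.011], [0.664, -0.027], [0.653, -0.06], [0.533, -0.022]]
top [338.6 210.4] [16.2 51.4] 3.0 762.0 z.057-> [ 0.5861 -0.1713] z.039 [ 0.5892 -0.1733]
    [[0.512, -0.142], [0.671, -0.155], [0.667, -0.205], [0.509, -0.191]]
top [311.5 168.5] [11. 13.] 0.0 109.5 z.057-> [ 0.7168 -0.0931] z.039 [ 0.7213 -0.0942]
    [[0.701, -0.077], [0.742, -0.078], [0.742, -0.112], [0.701, -0.111]]
top [291.5 168. ] [12.  9.] 90.0 87.0 z.057-> [ 0.7193 -0.0323] z.039 [ 0.7238 -0.0327]
    [[0.743, -0.019], [0.743, -0.047], [0.705, -0.046], [0.705, -0.019]]
scene [253.5 269. ] [20. 13.] 90.0 216.5 z.057-> [ 0.7205 -0.0346] z.039 [ 0.7086 -0.0376]
    [[0.683, -0.058], [0.678, -0.028], [0.733, -0.018], [0.738, -0.047]]
scene [227.5 265. ] [20. 15.] 90.0 242.5 z.057-> [ 0.7193 -0.0956] z.039 [ 0.7073 -0.0997]
    [[0.682, -0.124], [0.676, -0.089], [0.732, -0.076], [0.737, -0.111]]
scene [266.3 228.3] [14.1 48. ] 33.7 608.0 z.057-> [ 0.5987 -0.0266] z.039 [ 0.5844 -0.0294]
    [[0.641, -0.067], [0.503, -0.024], [0.525, 0.01], [0.659, -0.034]]
scene [206.6 223. ] [21.8 50.3] 23.2 806.5 z.057-> [ 0.6055 -0.1743] z.039 [ 0.5913 -0.1801]
    [[0.657, -0.213], [0.5, -0.204], [0.522, -0.145], [0.674, -0.158]]
scene [266.4 183.4] [11.6 28.7] 81.3 99.5 z.057-> [ 0.4489 -0.0527] z.039 [ 0.4317 -0.0561]
    [[0.425, -0.099], [0.397, -0.025], [0.438, -0.014], [0.466, -0.086]]
[[12, 149, 128], [13, 178, 136], [14, 187, 146], [13, 190, 141], [14, 189, 139], [14, 191, 139], [14, 188, 136], [14, 189, 135], [13, 186, 133]] [[14, 185, 131], [14, 190, 130], [13, 189, 136], [12, 107, 129], [175, 15, 100], [3, 26, 88], [11, 28, 102], [4, 31, 116], [162, 11, 119], [21, 118, 182], [19, 133, 173]]
```

View pics/z.png

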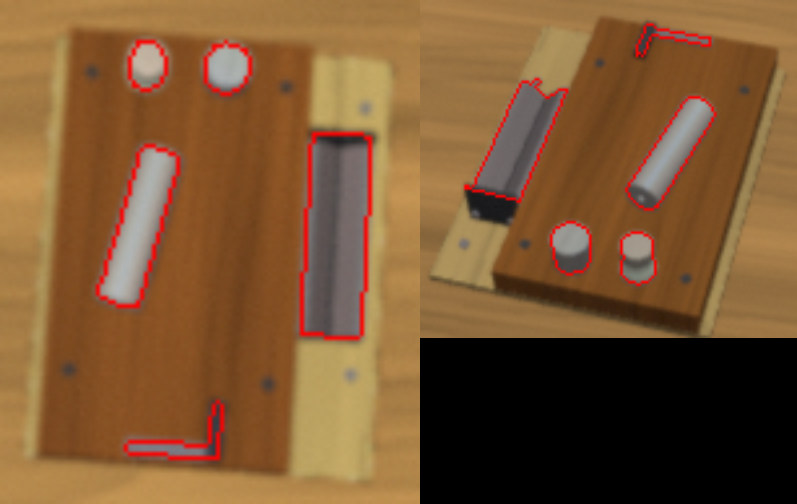

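The crop shows clean outlines of the bar, V-block, jar, offcut and square in both views. Next I'll fit the V axis and the bar axis and check the bar's height by triangulation.

```bash
cat > fit.py <<'E'
from m import *
def line(P):
    vx,vy,x,y=cv2.fitLine(np.float32(P),cv2.DIST_HUBER,0,.01,.01).ravel(); 
    if vx<0: vx,vy=-vx,-vy
    return np.array([x,y]),np.arctan2(vy,vx)
E
python3 - <<'E'
from fit import *
c=robot.capture("top"); g=masks(c,(255,152,360,278))
n,L=cv2.connectedComponents(g)
def mids(l,lo,hi):
    P=[]
    for r in range(lo,hi):
        x=np.where(L[r]==l)[0]
        if len(x)>5:P.append((x.mean(),r))
    return P
V=L[220,338];B=L[208,289]
V_p,V_a=line(ray(c,mids(V,190,232),.039)[:,:2])
bm=L==B; yy,xx=np.where(bm); 
B_p,B_a=line(ray(c,np.c_[xx,yy],.057)[:,:2])
print("V",V_p,V_a,"bar",B_p,B_a)
# plank right edge below/above block
s=cv2.cvtColor(c["pixels"],cv2.COLOR_BGR2HSV)[:,:,1].astype(float)
P=[]
for r in list(range(170,180))+list(range(240,264)):
    w=s[r,318:345]; d=np.diff(w); P.append((318+np.argmin(d)+.5,r))
e=line(ray(c,P,.039)[:,:2]);print("edge",e)
# V-block -x end, stop
x=ray(c,[(338,r) for r in (183,184,185,235,236)],.039);print(x[:,:2].round(4).tolist())
print(c["pixels"][178:240,338].mean(1).round().astype(int).tolist())
# triangulate bar centre
c2=robot.capture("scene"); 
def und(c,p):
    K,d,R,t=cal(c); u=cv2.undistortPoints(np.array(p,float).reshape(1,1,2),K,d).reshape(2,1); return np.c_[R,t],u
P1,u1=und(c,(289.5,208.3));P2,u2=und(c2,(266.3,228.3))
X=cv2.triangulatePoints(P1,P2,u1,u2).ravel();print("bar centre",X[:3]/X[3])
E
```

```text
V [ 0.60907733 -0.175223  ] -0.08931322 bar [ 0.5949576  -0.02353895] -0.29819393
edge (array([ 0.55273974, -0.14343366], dtype=float32), np.float32(-0.0856941))
[[0.6744, -0.1744], [0.6713, -0.1743], [0.6682, -0.1742], [0.514, -0.169], [0.5109, -0.1689]]
[149, 146, 146, 146, 142, 123, 89, 58, 37, 41, 60, 80, 83, 84, 81, 82, 82, 79, 79, 82, 81, 82, 80, 79, 79, 77, 75, 75, 78, 81, 81, 76, 78, 82, 81, 78, 80, 79, 84, 83, 85, 85, 86, 90, 88, 88, 90, 95, 95, 93, 96, 97, 97, 99, 95, 98, 100, 96, 102, 124, 143, 149]
bar centre [ 0.59572799 -0.02547608  0.05365425]
```

apply_moves:
  increments:
    - {"spin": 0.178,"ty": 1,"gripper": 8.5}
    - {"spin": 0.178,"ty": 1}
    - {"spin": 0.178,"ty": 1}
    - {"spin": 0.178}
    - {"spin": 0.178}
    - {"spin": 0.178}
    - {"spin": 0.178}
    - {"spin": 0.175}

```text
$.increments[0]: bad value
```

```bash
cat > go.py <<'E'
from h import *
from scipy.spatial.transform import Rotation as Ro
A=-0.0885; O=np.array([.584,-.173]); U=np.array([np.cos(A),np.sin(A)]); N=np.array([-U[1],U[0]])
def jig(p): d=np.array(p)[:2]-O; return np.array([d@U,d@N]).round(4)
def world(x,y): return O+x*U+y*N
def to(target):
    s=robot.sense(); q=s["ee_rot"]; R=Ro.from_quat([q[1],q[2],q[3],q[0]]).as_matrix()
    print("t",round(s["time_s"],2),"tcp",np.round(s["tool_pos"],4),"jig",jig(s["tool_pos"]),"yaw y",round(np.arctan2(R[1,1],R[0,1]),4),"gap",s["finger_gap"],"F",np.round(s["wrist_force"],1),"j",np.round(s["joint_pos"],2))
    print("cm",(R.T@(np.array(target)-s["tool_pos"])*100).round(2))
E
python3 -c "
from go import *
to([.610,.023,.12])"
```

```text
t 0.35 tcp [0.25   0.5177 0.2312] jig [-0.3938  0.6585] yaw y 1.1209 gap 1.0010955161271018 F [-0.5 -0.5 -0.6] j [-1.16  0.71 -0.03  1.48  0.02  0.95 -0.08]
cm [-53.94 -28.89  11.13]
```

apply_moves:
  increments:
    - {"tx": 0.0,"ty": 1.0,"tz": 0.0,"spin": 0.178,"gripper": 8.5}
    - {"tx": 0.0,"ty": 1.0,"tz": 0.0,"spin": 0.178,"gripper": 8.5}
    - {"tx": 0.0,"ty": 1.0,"tz": 0.0,"spin": 0.178,"gripper": 8.5}
    - {"tx": 0.0,"ty": 0.0,"tz": 0.0,"spin": 0.178,"gripper": 8.5}
    - {"tx": 0.0,"ty": 0.0,"tz": 0.0,"spin": 0.178,"gripper": 8.5}
    - {"tx": 0.0,"ty": 0.0,"tz": 0.0,"spin": 0.178,"gripper": 8.5}
    - {"tx": 0.0,"ty": 0.0,"tz": 0.0,"spin": 0.178,"gripper": 8.5}
    - {"tx": 0.0,"ty": 0.0,"tz": 0.0,"spin": 0.175,"gripper": 8.5}

```text
time_s: 1.35
tool_pos: [0.2673, 0.5418, 0.2312]
ee_rot: [-0.0, 0.807, 0.591, -0.0]
wrist_force: [-0.3, -0.1, 0.7]
finger_gap: 0.993
gripper_force: 0.0
```

```bash
python3 -c "
from go import *
to([.610,.023,.12])"
```

```text
t 1.35 tcp [0.2673 0.5418 0.2312] jig [-0.3786  0.6841] yaw y -0.3057 gap 0.993103885605872 F [-0.3 -0.1  0.7] j [-1.34  0.79  0.39  1.38 -0.32  1.04 -1.2 ]
cm [-39.16  48.3   11.12]
```

apply_moves:
  increments:
    - {"tx": -3.26,"ty": 4.02,"tz": 0.5,"spin": 0.0,"gripper": 8.5}
    - {"tx": -3.26,"ty": 4.02,"tz": 0.5,"spin": 0.0,"gripper": 8.5}
    - {"tx": -3.26,"ty": 4.02,"tz": 0.5,"spin": 0.0,"gripper": 8.5}
    - {"tx": -3.26,"ty": 4.02,"tz": 0.5,"spin": 0.0,"gripper": 8.5}
    - {"tx": -3.26,"ty": 4.02,"tz": 0.5,"spin": 0.0,"gripper": 8.5}
    - {"tx": -3.26,"ty": 4.02,"tz": 0.5,"spin": 0.0,"gripper": 8.5}
    - {"tx": -3.26,"ty": 4.02,"tz": 1.0,"spin": 0.0,"gripper": 8.5}
    - {"tx": -3.26,"ty": 4.02,"tz": 1.0,"spin": 0.0,"gripper": 8.5}
    - {"tx": -3.26,"ty": 4.02,"tz": 1.0,"spin": 0.0,"gripper": 8.5}
    - {"tx": -3.26,"ty": 4.02,"tz": 1.0,"spin": 0.0,"gripper": 8.5}
    - {"tx": -3.26,"ty": 4.02,"tz": 1.0,"spin": 0.0,"gripper": 8.5}
    - {"tx": -3.26,"ty": 4.02,"tz": 1.0,"spin": 0.0,"gripper": 8.5}

```text
time_s: 2.85
tool_pos: [0.6135, 0.0241, 0.141]
ee_rot: [-0.0, 0.805, 0.594, 0.0]
wrist_force: [0.0, 1.7, -0.2]
finger_gap: 0.999
gripper_force: 0.0
```

```bash
python3 -c "
from go import *
to([.610,.023,.055])
c=robot.capture('scene');cv2.imwrite('pics/s1.png',cv2.resize(c['pixels'][120:320,150:400],None,fx=3,fy=3))"
```

```text
t 2.85 tcp [0.6135 0.0241 0.141 ] jig [0.0119 0.1989] yaw y -0.2999 gap 0.9993477400689577 F [ 0.   1.7 -0.2] j [-0.19  0.89  0.22  1.44 -0.23  0.83 -0.2 ]
cm [-0.21 -0.3   8.6 ]
```

View pics/s1.png

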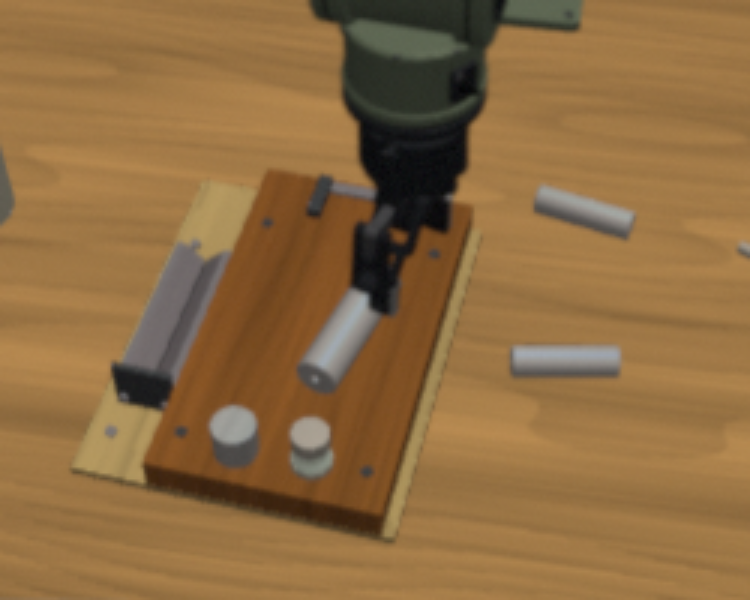

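The fingers hang just on the +y side of the bar. The near fingertip is at crop (383,312), so I'll check how high it sits.

```bash
python3 -c "
from go import *
c=robot.capture('scene')
for z in (.128,.141,.154,.167): print(z,((proj(c,[[.6135+d*.955,.0241-d*.295,z] for d in (.043,.057)])-[150,120])*3).round())
to([.610,.023,.055])"
```

```text
0.128 [[384. 329.]
 [376. 342.]]
0.141 [[384. 318.]
 [376. 331.]]
0.154 [[384. 307.]
 [376. 320.]]
0.167 [[384. 295.]
 [376. 308.]]
t 2.95 tcp [0.6139 0.0197 0.1401] jig [0.0128 0.1946] yaw y -0.3059 gap 0.9950789634901132 F [-1.   1.3 -0.1] j [-0.19  0.89  0.22  1.44 -0.23  0.83 -0.2 ]
cm [ 0.23 -0.48  8.51]
```

apply_moves:
  increments:
    - {"tx": 0.2,"ty": -0.2,"tz": 2.2,"spin": 0.0,"gripper": 8.5}
    - {"tx": 0.2,"ty": -0.2,"tz": 2.2,"spin": 0.0,"gripper": 8.5}
    - {"tx": 0.0,"ty": 0.0,"tz": 2.2,"spin": 0.0,"gripper": 8.5}
    - {"tx": 0.0,"ty": 0.0,"tz": 1.6,"spin": 0.0,"gripper": 8.5}
    - {"tx": 0.0,"ty": 0.0,"tz": 0.8,"spin": 0.0,"gripper": 8.5}
    - {"tx": 0.0,"ty": 0.0,"tz": 0.4,"spin": 0.0,"gripper": 8.5}
    - {"tx": 0.0,"ty": 0.0,"tz": 0.4,"spin": 0.0,"gripper": 8.5}
    - {"tx": 0.0,"ty": 0.0,"tz": 0.0,"spin": 0.0,"gripper": 8.5}

```text
time_s: 3.95
tool_pos: [0.6101, 0.0305, 0.0434]
ee_rot: [0.0, 0.805, 0.593, 0.0]
wrist_force: [0.4, -0.4, 1.3]
finger_gap: 0.991
gripper_force: 0.0
```

```bash
python3 -c "
from go import *
to([.610,.023,.041])
c=robot.capture('scene');cv2.imwrite('pics/s2.png',cv2.resize(c['pixels'][150:290,170:345],None,fx=4,fy=4))"
```

```text
t 3.95 tcp [0.6101 0.0305 0.0434] jig [0.008 0.205] yaw y -0.3 gap 0.9911157508703108 F [ 0.4 -0.4  1.3] j [-0.19  1.02  0.18  1.51 -0.26  0.63 -0.18]
cm [-0.72  0.22  0.24]
```

View pics/s2.png

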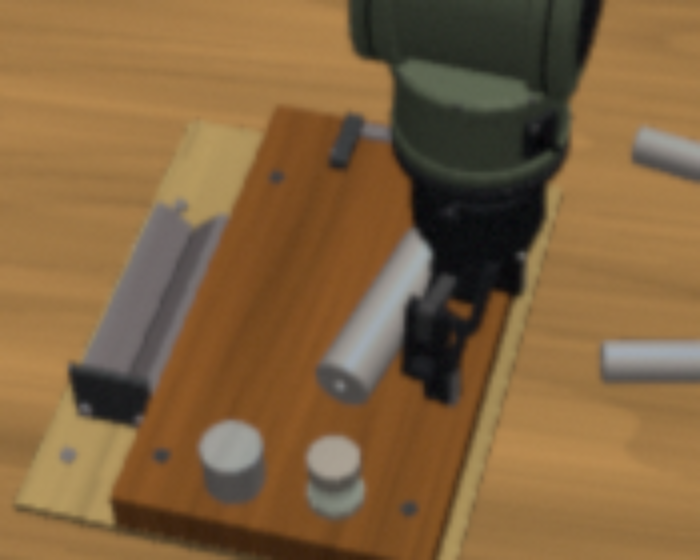

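The fingers are just above the plank, about 20 mm clear of the bar and clear of the jar. Now the approach and push.

apply_moves:
  increments:
    - {"tx": -0.6,"ty": 0.0,"tz": 0.25,"spin": 0.0,"gripper": 8.5}
    - {"tx": -0.6,"ty": 0.0,"tz": 0.0,"spin": 0.0,"gripper": 8.5}
    - {"tx": -0.6,"ty": 0.0,"tz": 0.0,"spin": 0.0,"gripper": 8.5}
    - {"tx": -0.4,"ty": 0.0,"tz": 0.0,"spin": 0.0,"gripper": 8.5}
    - {"tx": -0.3,"ty": 0.0,"tz": 0.0,"spin": 0.0,"gripper": 8.5}
    - {"tx": -0.3,"ty": 0.0,"tz": 0.0,"spin": 0.0,"gripper": 8.5}
    - {"tx": -0.3,"ty": 0.0,"tz": 0.0,"spin": 0.0,"gripper": 8.5}
    - {"tx": -0.3,"ty": 0.0,"tz": 0.0,"spin": 0.0,"gripper": 8.5}
    - {"tx": -0.4,"ty": 0.0,"tz": 0.0,"spin": 0.0,"gripper": 8.5}
    - {"tx": -0.4,"ty": 0.0,"tz": 0.0,"spin": -0.01,"gripper": 8.5}
    - {"tx": -0.4,"ty": 0.0,"tz": 0.0,"spin": -0.01,"gripper": 8.5}
    - {"tx": -0.4,"ty": 0.0,"tz": 0.0,"spin": -0.01,"gripper": 8.5}

```text
time_s: 5.5
tool_pos: [0.5953, -0.0176, 0.0408]
ee_rot: [0.0, 0.796, 0.606, -0.0]
wrist_force: [-0.3, -0.3, 0.4]
finger_gap: 0.995
gripper_force: 0.1
```

```bash
python3 -c "
from go import *
to([.610,.023,.041])
c=robot.capture('top');cv2.imwrite('pics/t3.png',np.hstack([cv2.resize(c['pixels'][150:280,255:360],None,fx=4,fy=4),cv2.resize(robot.capture('scene')['pixels'][150:280,180:275],None,fx=4,fy=4)]))"
```

```text
t 5.5 tcp [ 0.5953 -0.0176  0.0408] jig [-0.0025  0.1558] yaw y -0.2693 gap 0.9949159420434218 F [-0.3 -0.3  0.4] j [-0.1   1.01  0.15  1.57 -0.23  0.58 -0.09]
cm [ 4.31  0.34 -0.02]
```

View pics/t3.png

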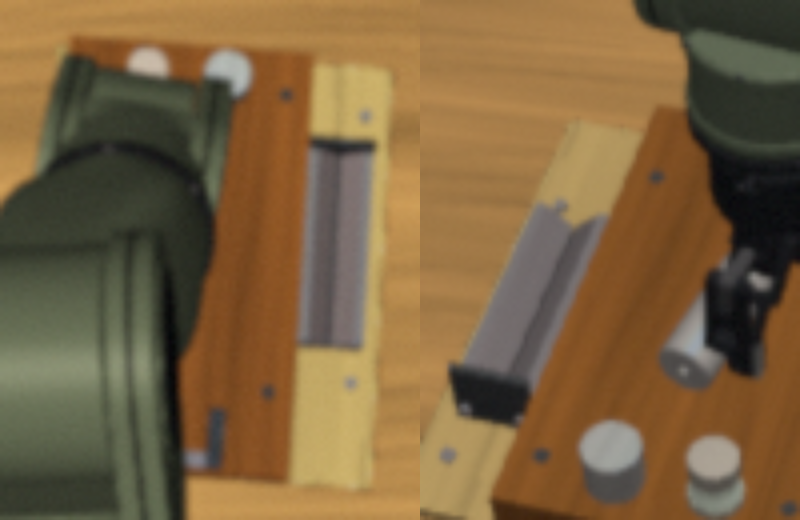

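The bar's near end has moved to about (690,365) in the right-hand crop, so it is rolling with the fingers. The jar and offcut are untouched. I'll keep pushing while turning the tool to line up with the V.

apply_moves:
  increments:
    - {"tx": -0.4,"ty": 0.0,"tz": 0.0,"spin": -0.015,"gripper": 8.5}
    - {"tx": -0.4,"ty": 0.0,"tz": 0.0,"spin": -0.015,"gripper": 8.5}
    - {"tx": -0.4,"ty": 0.0,"tz": 0.0,"spin": -0.015,"gripper": 8.5}
    - {"tx": -0.4,"ty": 0.0,"tz": 0.0,"spin": -0.015,"gripper": 8.5}
    - {"tx": -0.4,"ty": 0.0,"tz": 0.0,"spin": -0.015,"gripper": 8.5}
    - {"tx": -0.4,"ty": 0.0,"tz": 0.0,"spin": -0.015,"gripper": 8.5}
    - {"tx": -0.4,"ty": 0.0,"tz": 0.0,"spin": -0.015,"gripper": 8.5}
    - {"tx": -0.4,"ty": 0.0,"tz": 0.0,"spin": -0.015,"gripper": 8.5}
    - {"tx": -0.4,"ty": 0.0,"tz": 0.0,"spin": -0.015,"gripper": 8.5}
    - {"tx": -0.4,"ty": 0.0,"tz": 0.0,"spin": -0.015,"gripper": 8.5}
    - {"tx": -0.4,"ty": 0.0,"tz": 0.0,"spin": -0.015,"gripper": 8.5}
    - {"tx": -0.4,"ty": 0.0,"tz": 0.0,"spin": -0.015,"gripper": 8.5}

```text
time_s: 7.1
tool_pos: [0.5864, -0.0647, 0.0408]
ee_rot: [0.0, 0.738, 0.675, -0.0]
wrist_force: [0.3, -0.3, -0.0]
finger_gap: 0.996
gripper_force: 0.1
```

```bash
python3 -c "
from go import *
to([.610,.023,.041])
c=robot.capture('scene');cv2.imwrite('pics/t4.png',cv2.resize(c['pixels'][160:280,180:300],None,fx=5,fy=5))"
```

```text
t 7.1 tcp [ 0.5864 -0.0647  0.0408] jig [-0.0072  0.1081] yaw y -0.089 gap 0.9959817035963271 F [ 0.3 -0.3 -0. ] j [ 0.01  1.    0.09  1.6  -0.14  0.55  0.09]
cm [ 8.94  1.57 -0.02]
```

View pics/t4.png

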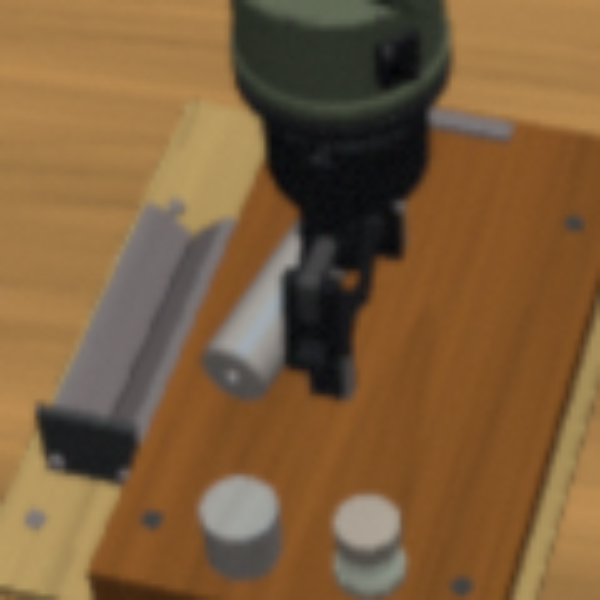

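The near end of the bar is at crop (236,374) and the finger is touching its side. The bar looks steeper than the V, so I'll measure its yaw.

```bash
cat > yaw.py <<'E'
from fit import *
from go import *
c=robot.capture('scene'); g=masks(c,(180,160,300,280)); g=cv2.inRange(c["pixels"],(95,95,95),(255,255,255))&g
n,L=cv2.connectedComponents(g)
def left(l,lo,hi,z):
    P=[(np.where(L[r]==l)[0].min(),r) for r in range(lo,hi) if (L[r]==l).any()]
    return line(ray(c,P,z)[:,:2]),len(P)
import sys
x,y,lo,hi=map(int,sys.argv[1:]); l=L[y,x]; print(l,(L==l).sum()); (p,a),k=left(l,lo,hi,.068)
print("yaw rel V",a-A,k,jig(p))
E
python3 yaw.py 229 226 212 229; python3 -c "
from go import *
c=robot.capture('scene'); e=ray(c,[(227.2,234.8)],.057)[0]; print('end',jig(e))"
```

```text
4 234
yaw rel V -0.19204208 17 [0.0083 0.0505]
end [0.0441 0.0612]
```

Pushed off-centre, the bar simply rolled on without turning: it is still about 0.19 rad off the V. I'll bring it to the lip slowly and let the V's far flank hold the leading end while the finger swings the trailing end in.

apply_moves:
  increments:
    - {"tx": -0.4,"ty": -0.1,"tz": 0.0,"spin": 0.0,"gripper": 8.5}
    - {"tx": -0.4,"ty": -0.1,"tz": 0.0,"spin": 0.0,"gripper": 8.5}
    - {"tx": -0.4,"ty": -0.1,"tz": 0.0,"spin": 0.0,"gripper": 8.5}
    - {"tx": -0.4,"ty": -0.1,"tz": 0.0,"spin": 0.0,"gripper": 8.5}
    - {"tx": -0.4,"ty": -0.1,"tz": 0.0,"spin": 0.0,"gripper": 8.5}
    - {"tx": -0.4,"ty": -0.1,"tz": 0.0,"spin": 0.0,"gripper": 8.5}
    - {"tx": -0.4,"ty": -0.1,"tz": 0.0,"spin": 0.0,"gripper": 8.5}
    - {"tx": -0.3,"ty": -0.1,"tz": 0.0,"spin": 0.0,"gripper": 8.5}
    - {"tx": -0.2,"ty": -0.1,"tz": 0.0,"spin": 0.0,"gripper": 8.5}
    - {"tx": 0.0,"ty": 0.0,"tz": 0.0,"spin": 0.0,"gripper": 8.5}

```text
time_s: 8.5
tool_pos: [0.5744, -0.0966, 0.0408]
ee_rot: [0.0, 0.738, 0.675, -0.0]
wrist_force: [0.3, -0.2, 0.1]
finger_gap: 0.996
gripper_force: 0.0
```

```bash
python3 -c "
from go import *
to([.610,.023,.041])
c=robot.capture('scene');cv2.imwrite('pics/t5.png',cv2.resize(c['pixels'][160:280,180:300],None,fx=5,fy=5))"
```

```text
t 8.5 tcp [ 0.5744 -0.0966  0.0408] jig [-0.0163  0.0753] yaw y -0.0902 gap 0.9959436095569789 F [ 0.3 -0.2  0.1] j [ 0.07  0.99  0.08  1.62 -0.13  0.53  0.14]
cm [12.23  2.47 -0.02]
```

View pics/t5.png

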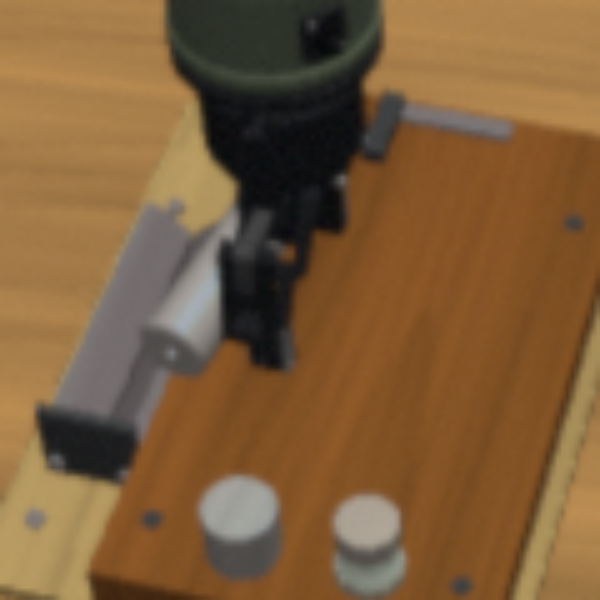

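The near end of the bar, at crop (172,352), is now over the V's lip and the bar is still flat. I'll continue slowly.

apply_moves:
  increments:
    - {"tx": -0.25,"ty": -0.05,"tz": 0.0,"spin": 0.0,"gripper": 8.5}
    - {"tx": -0.25,"ty": -0.05,"tz": 0.0,"spin": 0.0,"gripper": 8.5}
    - {"tx": -0.25,"ty": -0.05,"tz": 0.0,"spin": 0.0,"gripper": 8.5}
    - {"tx": -0.25,"ty": -0.05,"tz": 0.0,"spin": 0.0,"gripper": 8.5}
    - {"tx": -0.25,"ty": -0.05,"tz": 0.0,"spin": 0.0,"gripper": 8.5}
    - {"tx": -0.25,"ty": -0.05,"tz": 0.0,"spin": 0.0,"gripper": 8.5}
    - {"tx": -0.25,"ty": -0.05,"tz": 0.0,"spin": 0.0,"gripper": 8.5}
    - {"tx": -0.25,"ty": 0.0,"tz": 0.0,"spin": 0.0,"gripper": 8.5}
    - {"tx": -0.25,"ty": 0.0,"tz": 0.0,"spin": 0.0,"gripper": 8.5}
    - {"tx": -0.25,"ty": 0.0,"tz": 0.0,"spin": 0.0,"gripper": 8.5}
    - {"tx": 0.0,"ty": 0.0,"tz": 0.0,"spin": 0.0,"gripper": 8.5}

```text
time_s: 9.93
tool_pos: [0.5687, -0.1212, 0.0408]
ee_rot: [0.0, 0.738, 0.674, -0.0]
wrist_force: [0.1, -0.1, 0.7]
finger_gap: 0.996
gripper_force: 0.0
```

```bash
python3 -c "
from go import *
to([.610,.023,.041])
c=robot.capture('scene');cv2.imwrite('pics/t6.png',cv2.resize(c['pixels'][160:280,170:290],None,fx=5,fy=5))"
```

```text
t 9.93 tcp [ 0.5687 -0.1212  0.0408] jig [-0.0198  0.0502] yaw y -0.0903 gap 0.9959452921706569 F [ 0.1 -0.1  0.7] j [ 0.12  0.99  0.07  1.63 -0.12  0.53  0.17]
cm [14.74  2.81 -0.02]
```

View pics/t6.png

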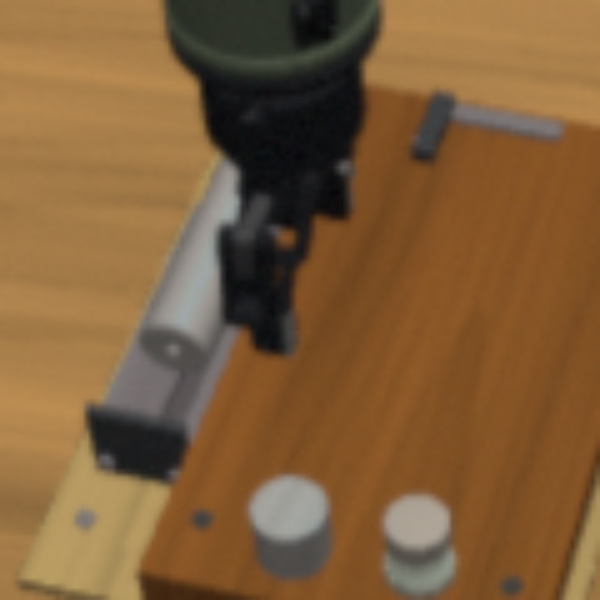

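The bar has dropped; its near end is at crop (175,350), inside the V's width. I'll check with numbers whether it is seated.

```bash
python3 yaw.py 209 218 205 226; python3 -c "
from go import *
c=robot.capture('scene'); px=[(205,230)]
for z in (.0465,.05,.057): print(z,jig(ray(c,px,z)[0]))
"
```

```text
2 487
yaw rel V 0.0045124143 21 [ 0.0081 -0.0145]
0.0465 [0.0356 0.0002]
0.05 [0.0381 0.0016]
0.057 [0.0433 0.0043]
```

The bar is seated in the V: yaw 0.005 rad, end at jig x ≈ 0.036, so about 39 mm short of the stop. Now I'll retreat, lift, close the fingers and go to its free end.

apply_moves:
  increments:
    - {"tx": 1.0,"ty": 0.0,"tz": 0.0,"spin": 0.0,"gripper": 8.5}
    - {"tx": 0.5,"ty": 0.0,"tz": -2.0,"spin": 0.0,"gripper": 8.5}
    - {"tx": 0.0,"ty": 0.0,"tz": -4.0,"spin": 0.0,"gripper": 8.5}
    - {"tx": 0.0,"ty": 0.0,"tz": -3.0,"spin": 0.0,"gripper": 0.0}
    - {"tx": -2.0,"ty": -3.0,"tz": 0.0,"spin": 0.0,"gripper": 0.0}
    - {"tx": -2.0,"ty": -3.0,"tz": 0.0,"spin": 0.0,"gripper": 0.0}
    - {"tx": -2.0,"ty": -3.0,"tz": 0.0,"spin": 0.0,"gripper": 0.0}
    - {"tx": -0.5,"ty": -3.0,"tz": 0.0,"spin": 0.0,"gripper": 0.0}
    - {"tx": 0.0,"ty": -0.7,"tz": 0.0,"spin": 0.0,"gripper": 0.0}
    - {"tx": 0.0,"ty": 0.0,"tz": 0.0,"spin": 0.0,"gripper": 0.0}

```text
time_s: 11.32
tool_pos: [0.4384, -0.1589, 0.131]
ee_rot: [0.0, 0.738, 0.675, 0.0]
wrist_force: [0.7, 0.2, -0.5]
finger_gap: -0.001
gripper_force: 0.0
```

```bash
python3 -c "
from go import *
to([*world(-.145,0),.045])"
cat > bar.py <<'E'
from fit import *
from go import *
c=robot.capture('top'); im=c["pixels"]; x0,y0,x1,y1=325,165,355,262
v=im[y0:y1,x0:x1].min(2); m=np.zeros(im.shape[:2],np.uint8); m[y0:y1,x0:x1]=((v>125)*255)
for k in blobs(m,40):
    r=cv2.minAreaRect(k); q=ray(c,k.reshape(-1,2),.0600)[:,:2]; j=np.array([jig(p) for p in q]); print(r, "x",j[:,0].min(),j[:,0].max(),"y",j[:,1].min(),j[:,1].max())
E
python3 bar.py
```

```text
t 11.32 tcp [ 0.4384 -0.1589  0.131 ] jig [-0.1463  0.0012] yaw y -0.0894 gap -0.0009332669872419568 F [ 0.7  0.2 -0.5] j [ 0.25  0.72  0.06  1.99 -0.09  0.43  0.28]
cm [-0.12  0.12  8.6 ]
((338.5, 212.0), (22.0, 9.0), 90.0) x -0.0377 0.0309 y -0.0116 0.0159
```

apply_moves:
  increments:
    - {"tx": -0.1,"ty": 0.0,"tz": 2.5,"spin": 0.0,"gripper": 0.0}
    - {"tx": 0.0,"ty": 0.0,"tz": 2.5,"spin": 0.0,"gripper": 0.0}
    - {"tx": 0.0,"ty": 0.0,"tz": 2.0,"spin": 0.0,"gripper": 0.0}
    - {"tx": 0.0,"ty": 0.0,"tz": 1.2,"spin": 0.0,"gripper": 0.0}
    - {"tx": 0.0,"ty": 0.0,"tz": 0.5,"spin": 0.0,"gripper": 0.0}
    - {"tx": 0.0,"ty": 0.0,"tz": 0.0,"spin": 0.0,"gripper": 0.0}

```text
time_s: 12.12
tool_pos: [0.4379, -0.1604, 0.044]
ee_rot: [0.0, 0.738, 0.675, -0.0]
wrist_force: [-0.7, 0.5, 0.4]
finger_gap: 0.001
gripper_force: 0.0
```

```bash
python3 -c "
from go import *
to([*world(-.12,0),.044])
c=robot.capture('scene');cv2.imwrite('pics/t7.png',cv2.resize(c['pixels'][140:270,170:290],None,fx=4.6,fy=4.6))"
```

```text
t 12.12 tcp [ 0.4379 -0.1604  0.044 ] jig [-0.1466 -0.0003] yaw y -0.0899 gap 0.0012017643690050775 F [-0.7  0.5  0.4] j [ 0.27  0.9   0.03  2.04 -0.1   0.2   0.29]
cm [ 0.04  2.66 -0.  ]
```

View pics/t7.png

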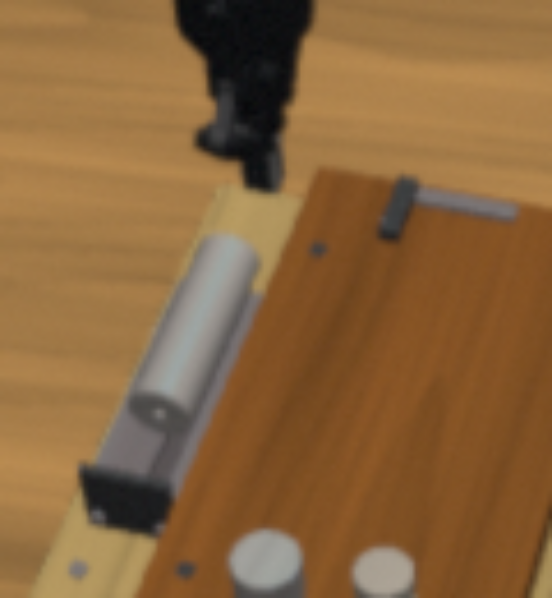

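The bar lies straight in the V (near end at (160,408), free end at (232,250)). The closed fingers, at (263,180), are in line behind it. Pushing now.

apply_moves:
  increments:
    - {"tx": 0.0,"ty": 1.2,"tz": 0.0,"spin": 0.0,"gripper": 0.0}
    - {"tx": 0.0,"ty": 1.2,"tz": 0.0,"spin": 0.0,"gripper": 0.0}
    - {"tx": 0.0,"ty": 0.8,"tz": 0.0,"spin": 0.0,"gripper": 0.0}
    - {"tx": 0.0,"ty": 0.6,"tz": 0.0,"spin": 0.0,"gripper": 0.0}
    - {"tx": 0.0,"ty": 0.5,"tz": 0.0,"spin": 0.0,"gripper": 0.0}
    - {"tx": 0.0,"ty": 0.5,"tz": 0.0,"spin": 0.0,"gripper": 0.0}
    - {"tx": 0.0,"ty": 0.5,"tz": 0.0,"spin": 0.0,"gripper": 0.0}
    - {"tx": 0.0,"ty": 0.5,"tz": 0.0,"spin": 0.0,"gripper": 0.0}
    - {"tx": 0.0,"ty": 0.5,"tz": 0.0,"spin": 0.0,"gripper": 0.0}
    - {"tx": 0.0,"ty": 0.5,"tz": 0.0,"spin": 0.0,"gripper": 0.0}
    - {"tx": 0.0,"ty": 0.4,"tz": 0.0,"spin": 0.0,"gripper": 0.0}
    - {"tx": 0.0,"ty": 0.0,"tz": 0.0,"spin": 0.0,"gripper": 0.0}

```text
time_s: 13.68
tool_pos: [0.5097, -0.1669, 0.0438]
ee_rot: [0.0, 0.738, 0.675, 0.0]
wrist_force: [0.2, -0.2, -0.5]
finger_gap: 0.001
gripper_force: 0.0
```

apply_moves:
  increments:
    - {"tx": 0.0,"ty": 0.3,"tz": 0.0,"spin": 0.0,"gripper": 0.0}
    - {"tx": 0.0,"ty": 0.2,"tz": 0.0,"spin": 0.0,"gripper": 0.0}
    - {"tx": 0.0,"ty": 0.2,"tz": 0.0,"spin": 0.0,"gripper": 0.0}

```text
time_s: 14.05
tool_pos: [0.5164, -0.1675, 0.0438]
ee_rot: [-0.0, 0.738, 0.675, -0.0]
wrist_force: [-1.2, -0.4, 0.6]
finger_gap: -0.002
gripper_force: 0.4
```

```bash
cat > end.py <<'E'
from m import *
from go import *
to([*world(-.0595,0),.044])
c=robot.capture('scene')
X=[[*world(x,0),.0645] for x in np.arange(.02,.085,.003)]
p=proj(c,X); v=cv2.remap(cv2.cvtColor(c["pixels"],cv2.COLOR_BGR2GRAY),np.float32(p[:,0]),np.float32(p[:,1]),cv2.INTER_LINEAR).ravel()
print([(round(x*1000),int(i)) for x,i in zip(np.arange(.02,.085,.003),v)])
E
python3 end.py
```

```text
t 14.05 tcp [ 0.5164 -0.1675  0.0438] jig [-0.0678 -0.0005] yaw y -0.09 gap -0.0015952791392648436 F [-1.2 -0.4  0.6] j [ 0.23  0.95  0.05  1.77 -0.11  0.42  0.26]
cm [ 0.05  0.83 -0.02]
[(20, 163), (23, 163), (26, 163), (29, 164), (32, 163), (35, 162), (38, 163), (41, 163), (44, 164), (47, 163), (50, 164), (53, 163), (56, 163), (59, 163), (62, 162), (65, 154), (68, 122), (71, 89), (74, 78), (77, 82), (80, 83), (83, 79)]
```

apply_moves:
  increments:
    - {"tx": 0.0,"ty": 0.2,"tz": 0.0,"spin": 0.0,"gripper": 0.0}
    - {"tx": 0.0,"ty": 0.2,"tz": 0.0,"spin": 0.0,"gripper": 0.0}
    - {"tx": 0.0,"ty": 0.1,"tz": 0.0,"spin": 0.0,"gripper": 0.0}

```text
time_s: 14.48
tool_pos: [0.5215, -0.168, 0.0438]
ee_rot: [0.0, 0.738, 0.675, -0.0]
wrist_force: [-0.7, -0.0, 0.3]
finger_gap: -0.003
gripper_force: 0.4
```

apply_moves:
  increments:
    - {"tx": 0.0,"ty": 0.1,"tz": 0.0,"spin": 0.0,"gripper": 0.0}
    - {"tx": 0.0,"ty": 0.0,"tz": 0.0,"spin": 0.0,"gripper": 0.0}

```text
time_s: 14.72
tool_pos: [0.5224, -0.1681, 0.0438]
ee_rot: [0.0, 0.738, 0.675, 0.0]
wrist_force: [0.0, -0.1, -0.4]
finger_gap: 0.001
gripper_force: 0.0
```

```bash
python3 end.py
```

```text
t 14.72 tcp [ 0.5224 -0.1681  0.0438] jig [-0.0618 -0.0005] yaw y -0.09 gap 0.0007988403202770081 F [ 0.  -0.1 -0.4] j [ 0.22  0.95  0.06  1.75 -0.11  0.44  0.26]
cm [ 0.05  0.23 -0.02]
[(20, 163), (23, 162), (26, 163), (29, 163), (32, 162), (35, 162), (38, 163), (41, 163), (44, 164), (47, 163), (50, 164), (53, 163), (56, 163), (59, 163), (62, 162), (65, 163), (68, 163), (71, 155), (74, 127), (77, 92), (80, 79), (83, 80)]
```

Close to the stop, but no contact force yet, so I'll go on in small steps until the force rises.

apply_moves:
  increments:
    - {"tx": 0.0,"ty": 0.1,"tz": 0.0,"spin": 0.0,"gripper": 0.0}
    - {"tx": 0.0,"ty": 0.1,"tz": 0.0,"spin": 0.0,"gripper": 0.0}

```text
time_s: 15.02
tool_pos: [0.5244, -0.1683, 0.0438]
ee_rot: [0.0, 0.738, 0.675, -0.0]
wrist_force: [-1.5, 0.2, -0.2]
finger_gap: -0.001
gripper_force: 0.4
```

apply_moves:
  increments:
    - {"tx": 0.0,"ty": 0.1,"tz": 0.0,"spin": 0.0,"gripper": 0.0}
    - {"tx": 0.0,"ty": 0.0,"tz": 0.0,"spin": 0.0,"gripper": 0.0}

```text
time_s: 15.28
tool_pos: [0.5254, -0.1683, 0.0438]
ee_rot: [0.0, 0.738, 0.675, -0.0]
wrist_force: [-0.9, -0.0, 1.0]
finger_gap: -0.0
gripper_force: 0.0
```

apply_moves:
  increments:
    - {"tx": 0.0,"ty": 0.1,"tz": 0.0,"spin": 0.0,"gripper": 0.0}
    - {"tx": 0.0,"ty": 0.0,"tz": 0.0,"spin": 0.0,"gripper": 0.0}

```text
time_s: 15.52
tool_pos: [0.5264, -0.1684, 0.0438]
ee_rot: [0.0, 0.738, 0.675, -0.0]
wrist_force: [0.3, -0.9, -0.1]
finger_gap: 0.001
gripper_force: 0.0
```

```bash
python3 end.py
```

```text
t 15.53 tcp [ 0.5264 -0.1684  0.0438] jig [-0.0578 -0.0005] yaw y -0.09 gap 0.001432409764662685 F [ 0.3 -0.9 -0.1] j [ 0.22  0.96  0.06  1.74 -0.11  0.45  0.26]
cm [ 0.05 -0.17 -0.02]
[(20, 163), (23, 163), (26, 163), (29, 164), (32, 163), (35, 162), (38, 163), (41, 163), (44, 163), (47, 163), (50, 163), (53, 164), (56, 164), (59, 164), (62, 163), (65, 163), (68, 163), (71, 163), (74, 158), (77, 134), (80, 98), (83, 78)]
```

apply_moves:
  increments:
    - {"tx": 0.0,"ty": 0.1,"tz": 0.0,"spin": 0.0,"gripper": 0.0}
    - {"tx": 0.0,"ty": 0.0,"tz": 0.0,"spin": 0.0,"gripper": 0.0}

```text
time_s: 15.82
tool_pos: [0.5274, -0.1685, 0.0438]
ee_rot: [0.0, 0.738, 0.675, -0.0]
wrist_force: [0.3, 0.8, -0.3]
finger_gap: -0.001
gripper_force: 0.0
```

apply_moves:
  increments:
    - {"tx": 0.0,"ty": 0.1,"tz": 0.0,"spin": 0.0,"gripper": 0.0}
    - {"tx": 0.0,"ty": 0.0,"tz": 0.0,"spin": 0.0,"gripper": 0.0}

```text
time_s: 16.08
tool_pos: [0.5284, -0.1686, 0.0438]
ee_rot: [0.0, 0.738, 0.675, -0.0]
wrist_force: [-0.6, 0.0, -1.5]
finger_gap: 0.0
gripper_force: 0.0
```

apply_moves:
  increments:
    - {"tx": 0.0,"ty": 0.1,"tz": 0.0,"spin": 0.0,"gripper": 0.0}
    - {"tx": 0.0,"ty": 0.0,"tz": 0.0,"spin": 0.0,"gripper": 0.0}

```text
time_s: 16.32
tool_pos: [0.5294, -0.1687, 0.0438]
ee_rot: [0.0, 0.738, 0.675, -0.0]
wrist_force: [0.3, -0.0, -0.4]
finger_gap: 0.002
gripper_force: 0.0
```

```bash
python3 end.py
```

```text
t 16.32 tcp [ 0.5294 -0.1687  0.0438] jig [-0.0548 -0.0005] yaw y -0.09 gap 0.002399574792050701 F [ 0.3 -0.  -0.4] j [ 0.22  0.96  0.06  1.73 -0.11  0.46  0.26]
cm [ 0.05 -0.47 -0.02]
[(20, 162), (23, 163), (26, 163), (29, 163), (32, 163), (35, 162), (38, 163), (41, 163), (44, 163), (47, 163), (50, 163), (53, 162), (56, 163), (59, 164), (62, 163), (65, 163), (68, 163), (71, 164), (74, 163), (77, 158), (80, 136), (83, 101)]
```

apply_moves:
  increments:
    - {"tx": 0.0,"ty": 0.1,"tz": 0.0,"spin": 0.0,"gripper": 0.0}
    - {"tx": 0.0,"ty": 0.0,"tz": 0.0,"spin": 0.0,"gripper": 0.0}

```text
time_s: 16.62
tool_pos: [0.5304, -0.1688, 0.0438]
ee_rot: [0.0, 0.738, 0.675, -0.0]
wrist_force: [-0.4, 0.0, -0.1]
finger_gap: -0.002
gripper_force: 0.0
```

apply_moves:
  increments:
    - {"tx": 0.0,"ty": 0.1,"tz": 0.0,"spin": 0.0,"gripper": 0.0}
    - {"tx": 0.0,"ty": 0.0,"tz": 0.0,"spin": 0.0,"gripper": 0.0}

```text
time_s: 16.88
tool_pos: [0.5313, -0.1689, 0.0438]
ee_rot: [-0.0, 0.738, 0.675, -0.0]
wrist_force: [-0.3, -0.2, 0.4]
finger_gap: 0.001
gripper_force: 0.2
```

```bash
python3 end.py
python3 - <<'E'
from go import *
c=robot.capture('scene'); xs=np.arange(.06,.1,.002)
for y in (-.022,.022):
    p=np.float32(proj(c,[[*world(x,y),.057] for x in xs])); v=cv2.remap(cv2.cvtColor(c["pixels"],cv2.COLOR_BGR2GRAY),p[:,0],p[:,1],1).ravel()
    print([(round(x*1000),int(i)) for x,i in zip(xs,v)])
E
```

```text
t 16.88 tcp [ 0.5313 -0.1689  0.0438] jig [-0.0529 -0.0005] yaw y -0.09 gap 0.0011825793601411723 F [-0.3 -0.2  0.4] j [ 0.22  0.96  0.06  1.72 -0.11  0.47  0.26]
cm [ 0.05 -0.66 -0.02]
[(20, 163), (23, 163), (26, 163), (29, 162), (32, 163), (35, 163), (38, 163), (41, 164), (44, 164), (47, 163), (50, 163), (53, 163), (56, 163), (59, 164), (62, 163), (65, 164), (68, 163), (71, 164), (74, 163), (77, 163), (80, 152), (83, 123)]
[(60, 131), (62, 131), (64, 133), (66, 133), (68, 128), (70, 130), (72, 136), (74, 136), (76, 137), (78, 139), (80, 132), (82, 118), (84, 94), (86, 71), (88, 52), (90, 42), (92, 49), (94, 63), (96, 81), (98, 105), (100, 123)]
[(60, 101), (62, 99), (64, 98), (66, 99), (68, 99), (70, 100), (72, 101), (74, 101), (76, 99), (78, 100), (80, 101), (82, 96), (84, 84), (86, 69), (88, 56), (90, 43), (92, 32), (94, 31), (96, 30), (98, 29), (100, 29)]
```

The stop face shows at about 0.086 in my frame and the bar end at about 0.083, so 2 to 3 mm remain.

apply_moves:
  increments:
    - {"tx": 0.0,"ty": 0.1,"tz": 0.0,"spin": 0.0,"gripper": 0.0}
    - {"tx": 0.0,"ty": 0.0,"tz": 0.0,"spin": 0.0,"gripper": 0.0}

```text
time_s: 17.23
tool_pos: [0.5314, -0.1689, 0.0437]
ee_rot: [-0.001, 0.738, 0.674, -0.001]
wrist_force: [-5.1, 0.6, 3.3]
finger_gap: -0.001
gripper_force: 3.1
```

apply_moves:
  increments:
    - {"tx": 0.0,"ty": 0.1,"tz": 0.0,"spin": 0.0,"gripper": 0.0}
    - {"tx": 0.0,"ty": 0.0,"tz": 0.0,"spin": 0.0,"gripper": 0.0}

```text
time_s: 17.48
tool_pos: [0.5315, -0.1689, 0.0436]
ee_rot: [-0.002, 0.738, 0.674, -0.001]
wrist_force: [-11.5, 1.4, 4.6]
finger_gap: -0.001
gripper_force: 5.8
```

apply_moves:
  increments:
    - {"tx": 0.0,"ty": 0.1,"tz": 0.0,"spin": 0.0,"gripper": 0.0}
    - {"tx": 0.0,"ty": 0.0,"tz": 0.0,"spin": 0.0,"gripper": 0.0}

```text
time_s: 17.73
tool_pos: [0.5316, -0.1689, 0.0434]
ee_rot: [-0.002, 0.738, 0.674, -0.002]
wrist_force: [-17.7, 1.8, 7.9]
finger_gap: -0.001
gripper_force: 8.6
```

The bar is against the stop: the force rises steadily and the tool no longer advances. I'll back off and lift clear.

apply_moves:
  increments:
    - {"tx": 0.0,"ty": -0.3,"tz": 0.0,"spin": 0.0,"gripper": 0.0}
    - {"tx": 0.0,"ty": -0.5,"tz": 0.0,"spin": 0.0,"gripper": 0.0}
    - {"tx": 0.0,"ty": -1.5,"tz": 0.0,"spin": 0.0,"gripper": 0.0}
    - {"tx": 0.0,"ty": -2.0,"tz": -1.0,"spin": 0.0,"gripper": 0.0}
    - {"tx": 0.0,"ty": -3.0,"tz": -4.0,"spin": 0.0,"gripper": 0.0}
    - {"tx": 0.0,"ty": -2.0,"tz": -4.0,"spin": 0.0,"gripper": 0.0}
    - {"tx": 0.0,"ty": 0.0,"tz": -3.0,"spin": 0.0,"gripper": 0.0}
    - {"tx": 0.0,"ty": 0.0,"tz": 0.0,"spin": 0.0,"gripper": 0.0}

```text
time_s: 18.73
tool_pos: [0.4424, -0.161, 0.1656]
ee_rot: [0.002, 0.738, 0.675, 0.001]
wrist_force: [0.7, 0.5, -1.3]
finger_gap: -0.002
gripper_force: 0.0
```

```bash
python3 end.py; python3 yaw.py 206 222 205 232
```

```text
t 18.73 tcp [ 0.4424 -0.161   0.1656] jig [-0.1421 -0.0006] yaw y -0.09 gap -0.002419532250440991 F [ 0.7  0.5 -1.3] j [ 0.24  0.66  0.07  1.94 -0.09  0.53  0.28]
cm [ 0.08  8.21 12.19]
[(20, 159), (23, 158), (26, 159), (29, 158), (32, 158), (35, 158), (38, 159), (41, 159), (44, 159), (47, 158), (50, 159), (53, 158), (56, 159), (59, 159), (62, 159), (65, 159), (68, 158), (71, 160), (74, 159), (77, 158), (80, 148), (83, 119)]
2 715
yaw rel V 0.0063657016 27 [ 0.0189 -0.0144]
```

The bar stayed at the stop and straight in the V, and the robot is clear. Handing in.

```bash
python3 -c "
from h import *
print(robot.job_done())"
```

```text
the job is handed in; nothing more can be done
None
```

The job is handed in: the bar was rolled into the V and pushed home against the end stop, the robot was clear of everything at about 19 s, and I saw no other object move; the hand-in gave no verdict.

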